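# Seat the locking rod of a cheese ripening rack

## Robot

A 7-joint arm with a two-finger parallel gripper is mounted at the origin on the work surface. World frame = base frame: x ahead of the robot, y to its left, z up, the work surface at z = 0. Lengths are in mm, angles in rad, forces in N, time in s.
With the tool pointing down it reaches from about 375 to 925 mm from the base axis. Payload 3.1 kg.
Tool frame: the origin (TCP) lies where the fingers leave the gripper's body, on its centre line; the fingertips stand 73 mm ahead of it and the grasp point (between the pads) lies 54 mm ahead of it (r.hold_point_z is the distance from the TCP to the grasp point, in mm); z points along the fingers, y is the line along which they close (so a half turn about z gives the same grasp; the last joint's range is limited). The gripper opens to 85 mm and grips with 20 to 120 N. Pads are 22 mm wide; open, the fingers measure 114 mm over their backs; the gripper's body (76 mm by 85 mm) begins 54 mm behind the grasp point. The pads swing forward as they close: fully open they stand 13 mm farther back than shut.
Start: joints at [-1.22, 0.383, 0.044, 1.598, -0.018, 1.161, -0.05], TCP at [282.006, 585.643, 303.869] pointing down, gripper open.
Joint ranges: [-2.61, 2.61], [-0.41, 2.15], [-1.48, 1.57], [0, 2.5], [-1.57, 4.71], [0.05, 1.97], [-2.85, 2.85]. Speed limits (rad/s): [2.79, 2.79, 3.14, 3.14, 3.14, 3.14, 3.14].

## Interface

Orientations are given as a unit quaternion [x, y, z, w].
In Python, from bench import r, grab_frame, camera_model, ticket gives the robot as it stands. The module is installed in compiled form; this text tells all that it offers.
- The arm moves only by the tool carry_out, never from a script. Its argument "series" is a list that holds one entry, the list of rows, each a list of 4 numbers: the shift along the tool's x, y, z in mm, then the turn about the tool's z in units of 6 degrees (1.0 is 6 degrees). A call has 1 to 10 rows; each row is the pose to reach, as a shift and turn from the pose commanded when the call began, along the tool's axes at that moment; what a row does not reach only later rows make up. A row lasts 1/12 s, in which the tool goes at most 41.7 mm and 7.16 degrees, less where a joint would pass 70% of its speed; a pose out of reach is approached as far as the arm can. A call with a gripper value outside its range is refused whole. "fingers" is the opening, from -1 (shut) to 1 (fully open), so that 0 is half open, set as the call begins (left out, the last holds). The fingers move at their own pace and stop on an object; "newtons" is the grip in N (left out, the last holds). Time passes only in rows, so rows that repeat a pose let the fingers close. It gives the time, the measured TCP pose, the force, the opening and the grip force at its end, in the units of the state.
- r.get_obs(): the state, without advancing time (a new reading comes with each control period).
- grab_frame(name): name is "side" or "top" or "wrist"; returns the picture (420x560x3 uint8, red, green, blue); there is no depth.
- camera_model(name): a dict with "fx", "fy", "cx", "cy" (pixels), "eye" and "orientation" of the camera in the world. Camera axes: x right, y down, z forward; pixel columns grow to the right and rows downward; lengths in mm; the calibration is good to about 2 mm. A picture is of the moment at which its call begins: read the wrist's pose just before it. camera_model takes no time and is no camera call; for the wrist camera it gives the pose at the moment of the call.
- ticket.job_done(): hands the job in; it is judged then, once.
The state is a dict: "time_s": time; "joints": joint angles; "dq": joint speeds; "effort": joint torques, N m; "ee_pos": TCP position; "ee_rot": TCP orientation; "contact_force": force on the tool from outside, world axes, zero at the start; "wrist_torque": the same for the moment, N m; "gripper_width": finger opening in mm; "grasp_force": force on a finger pad.
Only numpy, scipy, OpenCV 4.12 (cv2) and the standard library are available. Lean on these libraries where they do the work, as an engineer would, in place of code of your own. Each camera call takes 0.05 s, during which the arm holds its last target. There are 200 camera calls.

## Task

Lock the ripening rack: lift the long steel rod out of its cradle by its bare middle, push it roughly half its length into the deep bore of the timber post, nose first, let go, then take it again by its blue tail and push it home. Home is felt, not seen: a friction catch hidden deep in the bore stops the rod, and must then be driven about 5 mm further (its red flag moves along with it) and left there with the rod in place. Push slowly and gently, never with more than 25 N, and leave the cheeses and the brush alone.

Things in the scene. Friction and masses are not known exactly. Their poses are not given: they have to be found in the camera images.
- rod_mid (a point): Centre of the loose locking rod: a round rod, 240 mm long, 16 mm diameter, about 0.2 kg, bevelled 3 mm at both ends. Its x axis runs along the rod towards the bare steel nose end (+120 mm); the last 60 mm at the tail (x from -120 to -60 mm) is blue, same diameter. At the start it lies level in the cradle with its axis 50 mm above the table.
- rod_nose (a point): Centre of the rod's nose end face, 120 mm along x from rod_mid; axes as the rod's.
- rod: The same rod; origin at its centre, x towards the nose.
- cradle: Fixed wooden cradle, 270 x 70 x 54 mm, origin under its centre, its x axis along the rod that lies in it (same direction). Two open-topped saddles hold the rod, their tops 4 mm above the rod's axis: the tail saddle from x = -120 to -65 mm, the nose saddle from x = 65 to 105 mm, both 50 mm wide with a 20 mm slot. Between them the rod is bare and free to be gripped from above (the base board is 14 mm high); lift it straight up.
- post: Fixed timber post block on a 260 x 120 x 12 mm steel foot, 220 mm long (x) by 80 mm wide, top at 145 mm; origin under its centre. The rod goes in along +x through the face at x = -110 mm.
- mouth (a point): Centre of the bore's mouth in the post's -x face, 110 mm above the table; x points into the bore, z up. The level bore is 19 mm in diameter with a 4 mm bevel at the mouth. The catch's face waits somewhere between 160 and 184 mm deep (different every time, not measured).
- catch (a joint): How far the hidden friction catch has been driven inwards from where it waited, in m: 0 at the start, 0.005 wanted, 0.020 its hard end. It has no spring: it gives way at about 7 N (plus 3 N for every 10 mm/s of speed) and stays where it is left. Its red flag on the post's top moves with it.
- cheese_a_mid (a point): Centre of an orange cheese wheel, 120 mm diameter, 55 mm high, loose on the table; bystander.
- cheese_b_mid (a point): Centre of a pale cheese wheel, 100 mm diameter, 50 mm high, loose on the table; bystander.
- brush_grip (a point): Grip of a loose hand brush lying on the table; bystander.

How it is judged:
By the outcome, as a careful person would: the job done as asked, in the order asked, and still so for the second after the job is handed in, with the robot touching nothing.
It also fails if it takes over 72 s, if anything falls off the work surface, if the arm or the gripper's body presses on something with over 40 N, if the wrist force passes 120 N, or if a joint passes its speed limit or range.

## Working session

There is one attempt and no reset: what is moved stays moved. The work goes in short steps, Python scripts to look and compute and a tool call to move; the robot and the scene stay as the last step left them, time stands still between calls to the robot, and variables do not carry over. Pictures are saved under pics/ and viewed, at most 10 in all, crops included, and the job is handed in when it is done.

Besides the shell and the picture viewer there is one more tool, called after "Request:" as a command line: name --argument value ..., lists and objects as JSON in quotes. carry_out: Moves the arm, as the interface text tells. Its arguments: {"type":"object","properties":{"series":{"type":"array","items":{"type":"array","items":{"type":"array","items":{"type":"number"}}}},"fingers":{"type":"number"},"newtons":{"type":"number"}},"required":["series"]}

```bash
mkdir -p pics; python3 - <<'E'
from bench import r, grab_frame, camera_model
import cv2
print(r.get_obs()); 
for n in("top","side"):
    print(n,camera_model(n)); cv2.imwrite(f"pics/{n}0.png",grab_frame(n)[:,:,::-1])
E
```

```text
{'time_s': 0.0, 'joints': array([-1.21978112,  0.38381993,  0.04382856,  1.59963075, -0.0178929 ,
        1.16122615, -0.04991261]), 'dq': array([ 0.00103056, -0.0009956 ,  0.00123502, -0.00069837,  0.0005058 ,
       -0.00013114,  0.00149223]), 'effort': array([ 9.62698577e-04, -4.33464432e+01,  1.02474343e+00, -2.49513263e+01,
        1.04675049e-02,  1.12971177e-02,  1.73398885e-06]), 'ee_pos': array([281.6903328 , 584.92042142, 302.47028144]), 'ee_rot': array([ 2.22492552e-01,  9.74933461e-01, -1.32670261e-03, -2.26662928e-04]), 'contact_force': array([-0.05455504,  0.19315363,  0.19092773]), 'wrist_torque': array([-0.02640672,  0.01296226,  0.01550196]), 'grasp_force': 0.0, 'gripper_width': 85.21702823723369}
top {'fx': 466.7678266090923, 'fy': 466.7678266090923, 'cx': 287.07657424134675, 'cy': 213.82713513540014, 'eye': array([ 360.01684925,   -5.42067786, 1182.46434211]), 'orientation': array([-0.69490144,  0.71325788, -0.0686415 ,  0.0605271 ])}
side {'fx': 401.41100151466236, 'fy': 401.41100151466236, 'cx': 275.3274267980663, 'cy': 213.7006105044468, 'eye': array([  -1.7092387 , -674.37914054,  631.49259279]), 'orientation': array([ 0.82495888, -0.28285861,  0.17157659, -0.45825247])}
```

View pics/top0.png

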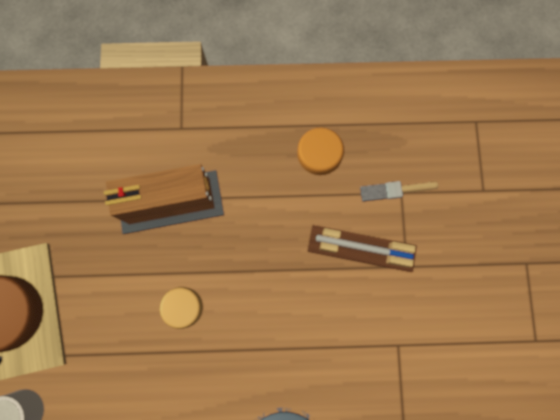

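View pics/side0.png

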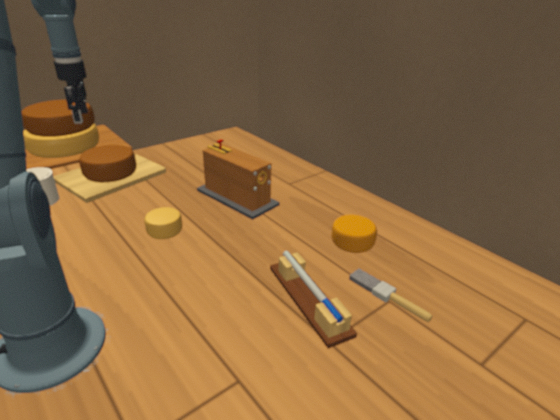

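The top view shows the rod from its nose at (317,238) to its blue tail at (414,256). The post has its mouth face near (208,186), looking right. I'll zoom in on both.

```bash
cat > h.py <<'E'
import numpy as np, cv2
from scipy.spatial.transform import Rotation as R
from bench import r, grab_frame, camera_model
def ray(m,u,v,z):
    d=R.from_quat(m["orientation"]).apply([(u-m["cx"])/m["fx"],(v-m["cy"])/m["fy"],1]); e=np.array(m["eye"])
    return e+d*(z-e[2])/d[2]
def proj(m,p):
    q=R.from_quat(m["orientation"]).inv().apply(np.array(p)-m["eye"]); return np.array([m["cx"]+m["fx"]*q[0]/q[2],m["cy"]+m["fy"]*q[1]/q[2]])
E
python3 - <<'E'
from h import *
t=cv2.imread("pics/top0.png");s=cv2.imread("pics/side0.png")
a=cv2.resize(t[155:240,95:230],None,fx=5.9,fy=5.9,interpolation=cv2.INTER_CUBIC)
cv2.imwrite("pics/post.png",a[:,:800])
b=cv2.resize(t[220:275,300:425],None,fx=6,fy=6,interpolation=cv2.INTER_CUBIC)
m=camera_model("top")
n,ta=ray(m,317,238,50),ray(m,414,256,50);print(n,ta,np.linalg.norm(n-ta))
hsv=cv2.cvtColor(t,cv2.COLOR_BGR2HSV)
c=cv2.inRange(hsv[220:275,300:425],(105,150,60),(130,255,255));ys,xs=np.nonzero(c);print(len(xs),xs.mean()+300,ys.mean()+220)
for p in [(105,183),(201,167)]:print(ray(m,*p,145))
cv2.imwrite("pics/rod.png",b)
E
```

```text
[507.39463723 -92.85277686  50.        ] [ 457.24082936 -327.21353152   50.        ] 239.6672021138984
68 401.4117647058823 254.13235294117646
[633.71175766 393.15661094 145.        ]
[666.23169392 174.93899431 145.        ]
```

View pics/post.png

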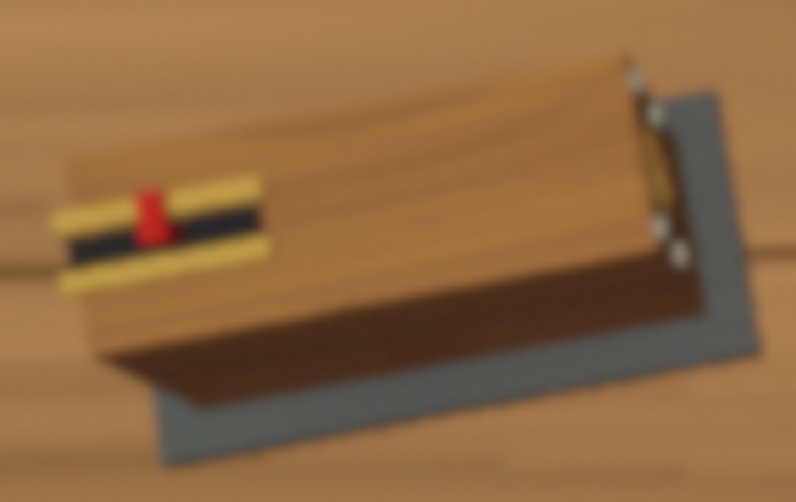

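View pics/rod.png

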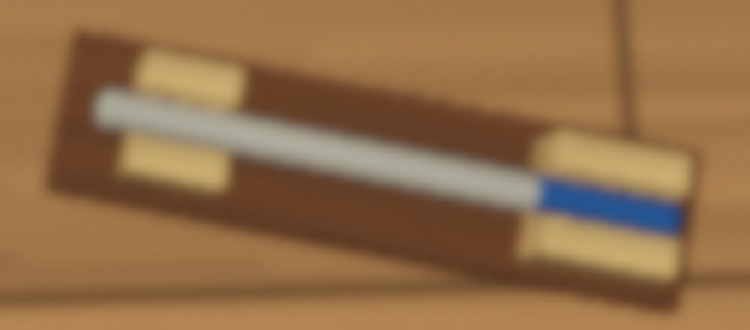

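```bash
cat >> h.py <<'E'
def yaw(deg,v):
    return R.from_euler('z',deg,degrees=True).apply(v)
def plan(p,xdir):
    """print shift from measured TCP to p (world) in tool axes and turn units so tool x points at yaw xdir deg"""
    o=r.get_obs();q=R.from_quat(o["ee_rot"]);d=q.inv().apply(np.array(p)-o["ee_pos"])
    tx=q.apply([1,0,0]);a=np.degrees(np.arctan2(tx[1],tx[0]));dw=(xdir-a+180)%360-180
    print("shift",d.round(1),"turn units",round(-dw/6,2),"t",round(o["time_s"],2),"tcp",o["ee_pos"].round(1),"toolx yaw",a.round(2),"tilt",q.apply([0,0,1]).round(4),"F",o["contact_force"].round(1),"w",round(o["gripper_width"],1))
E
python3 - <<'E'
from h import *
from scipy.optimize import least_squares
m=camera_model("top")
c=lambda p,s,o:(np.array(p)+.5)/s-.5+o
P=[((-110,-40,145),(630,62)),((-110,40,145),(660,250)),((110,-40,145),(65,160)),((110,40,145),(95,355)),((-130,-60,12),(715,92)),((-130,60,12),(760,353)),((130,60,12),(163,465)),((-110,40,12),(705,315)),((110,40,12),(205,408))]
U=[c(b,5.9,(95,155)) for a,b in P]
f=lambda x:np.concatenate([proj(m,yaw(x[2],a)+[x[0],x[1],0])-u for (a,_),u in zip(P,U)])
s=least_squares(f,[650,285,98]);print("post",s.x,s.fun.round(1))
print("mouth",yaw(s.x[2],[-110,0,110])+[s.x[0],s.x[1],0])
n=ray(m,*c((95,108),6,(300,220)),50);t=ray(m,*c((684,218),6,(300,220)),50);d=n-t
print("rod",n,t,np.linalg.norm(d),np.degrees(np.arctan2(d[1],d[0])))
mid=(n+t)/2;g=mid-d/np.linalg.norm(d)*20;print("mid",mid,"grip",g)
plan([g[0],g[1],204],np.degrees(np.arctan2(d[1],d[0])))
E
```

```text
post [616.46307466 277.00848775  99.29781407] [-0.3 -1.2  0.1  0.3 -0.  -0.6 -0.9  0.2  0.5 -0.3  0.5  0.2 -0.1  0.2
  0.8  0.6 -0.4  0.7]
mouth [634.23535344 168.45368082 110.        ]
rod [508.52012861 -89.01865221  50.        ] [ 457.46977279 -326.21310939   50.        ] 242.62594532873834 77.8537571598874
mid [ 482.9949507 -207.6158808   50.       ] grip [ 478.78679763 -227.16815555   50.        ]
shift [-529.9 -646.   100.2] turn units 12.74 t 0.1 tcp [281.7 585.  302.6] toolx yaw 154.29 tilt [-9.0e-04 -2.2e-03 -1.0e+00] F [-0.1 -0.5 -0.2] w 85.4
```

Request:
carry_out --series '[[[-26, -32, 0, 1], [-52, -64, 0, 2], [-78, -96, 0, 3], [-104, -128, 0, 4], [-130, -160, 0, 5], [-156, -192, 0, 6], [-182, -224, 0, 7], [-208, -256, 0, 8], [-234, -288, 0, 9], [-260, -320, 0, 10]]]' --fingers 0.2 --newtons 60

```text
time_s: 0.93
ee_pos: [377.1, 182.3, 303.5]
ee_rot: [0.682, 0.731, -0.0, -0.0]
contact_force: [1.9, -1.3, 0.3]
gripper_width: 51.2
grasp_force: 0.0
```

```bash
python3 -c "
from h import *
plan([478.8,-227.2,204],77.85)"
```

```text
shift [-415.6   72.9   99.4] turn units 2.69 t 0.93 tcp [377.1 182.3 303.5] toolx yaw 94.01 tilt [-6.e-04  1.e-04 -1.e+00] F [ 1.9 -1.3  0.3] w 51.2
```

Request:
carry_out --series '[[[-40, 7, 0, 0.5], [-80, 14, 0, 1], [-120, 21, 0, 1.5], [-160, 28, 0, 2], [-200, 35, 10, 2.5], [-240, 42, 25, 2.7], [-280, 49, 40, 2.7], [-320, 56, 55, 2.7], [-355, 64, 70, 2.7], [-390, 70, 80, 2.7]]]'

```text
time_s: 1.77
ee_pos: [476.1, -200.4, 222.4]
ee_rot: [0.776, 0.63, -0.0, -0.0]
contact_force: [0.6, 0.4, 0.4]
gripper_width: 51.5
grasp_force: 0.0
```

Request:
carry_out --series '[[[0, 0, 0, 0], [0, 0, 0, 0], [0, 0, 0, 0]]]'

```text
time_s: 2.02
ee_pos: [476.0, -198.8, 223.3]
ee_rot: [0.777, 0.63, -0.0, -0.001]
contact_force: [0.6, -0.5, 0.3]
gripper_width: 51.2
grasp_force: 0.0
```

```bash
python3 -c "
from h import *
plan([478.8,-227.2,204],77.85)
m=camera_model('wrist');print(m)
cv2.imwrite('pics/w1.png',grab_frame('wrist')[:,:,::-1])
for k in (-120,-60,0,120): print(k,proj(m,yaw(77.85,[k,0,0])+[483,-207.6,50]))"
```

```text
shift [-27.2   8.7  19.3] turn units 0.03 t 2.02 tcp [ 476.  -198.8  223.3] toolx yaw 78.06 tilt [-1.6e-03  5.0e-04 -1.0e+00] F [ 0.6 -0.5  0.3] w 51.2
{'fx': 292.06894555725836, 'fy': 292.06894555725836, 'cx': 275.1460988541401, 'cy': 213.2376242816345, 'eye': array([ 490.28635319, -128.64699565,  293.25385145]), 'orientation': array([ 0.98453416, -0.10230225, -0.01563993,  0.14135815])}
-120 [284.24388955 336.62111779]
-60 [285.11107402 282.55651432]
0 [286.09289806 221.34470755]
120 [288.50524725  70.9468312 ]
```

View pics/w1.png

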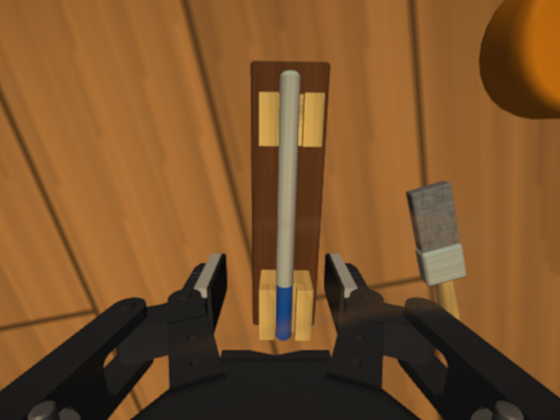

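The wrist view confirms the fit: nose at (289,70), tail at (284,340), within about 2 mm of prediction. Going down to grip.

Request:
carry_out --series '[[[-15, 5, 10, 0], [-28, 8.6, 20, 0], [-28, 8.6, 35, 0], [-28, 8.6, 50, 0], [-28, 8.6, 65, 0], [-28, 8.6, 80, 0], [-28, 8.6, 95, 0], [-28, 8.6, 108, 0], [-28, 8.6, 117, 0], [-28, 8.6, 120, 0]]]'

```text
time_s: 2.9
ee_pos: [478.8, -226.5, 102.8]
ee_rot: [0.776, 0.631, -0.0, -0.001]
contact_force: [0.3, 0.0, 0.2]
gripper_width: 51.1
grasp_force: 0.0
```

```bash
python3 -c "
from h import *
plan([478.5,-228.5,103.5],77.85)"
```

```text
shift [-2.1  0.2 -0.7] turn units 0.06 t 2.9 tcp [ 478.8 -226.5  102.8] toolx yaw 78.22 tilt [-0.0014  0.0017 -1.    ] F [0.3 0.  0.2] w 51.1
```

Request:
carry_out --series '[[[0, 0, 0, 0], [0, 0, 0, 0], [0, 0, 0, 0], [0, 0, 0, 0], [0, 0, 0, 0], [0, 0, 0, 0], [0, 0, 0, 0]]]' --fingers -1 --newtons 70

```text
time_s: 3.48
ee_pos: [479.7, -228.7, 104.8]
ee_rot: [0.777, 0.63, 0.001, 0.001]
contact_force: [-1.3, 1.2, 6.0]
gripper_width: 13.6
grasp_force: 68.6
```

Request:
carry_out --series '[[[0, 0, -3, 0], [0, 0, -8, 0], [0, 0, -15, 0], [0, 0, -25, 0], [0, 0, -35, 0], [0, 0, -50, 0], [0, 0, -65, 0], [0, 0, -65, 0], [0, 0, -65, 0]]]'

```text
time_s: 4.23
ee_pos: [479.8, -228.6, 170.1]
ee_rot: [0.777, 0.63, 0.001, 0.001]
contact_force: [0.3, 0.9, -2.0]
gripper_width: 14.0
grasp_force: 68.3
```

```bash
python3 -c "
from h import *
y=99.3;mo=np.array([634.2,168.5,164.])
p=mo+yaw(y,[-140-40,0,0])
plan(p,y)
m=camera_model('wrist');print(m);cv2.imwrite('pics/w2.png',grab_frame('wrist')[:,:,::-1])
cv2.imwrite('pics/s2.png',grab_frame('side')[:,:,::-1])"
```

```text
shift [252.6 134.3   6.6] turn units -3.53 t 4.23 tcp [ 479.8 -228.6  170.1] toolx yaw 78.1 tilt [ 2.9e-03 -4.0e-04 -1.0e+00] F [ 0.3  0.9 -2. ] w 14.0
{'fx': 292.06894555725836, 'fy': 292.06894555725836, 'cx': 275.1460988541401, 'cy': 213.2376242816345, 'eye': array([ 493.78482592, -158.32159568,  240.07503793]), 'orientation': array([ 0.98454363, -0.10224224, -0.01324446,  0.14158021])}
```

View pics/w2.png

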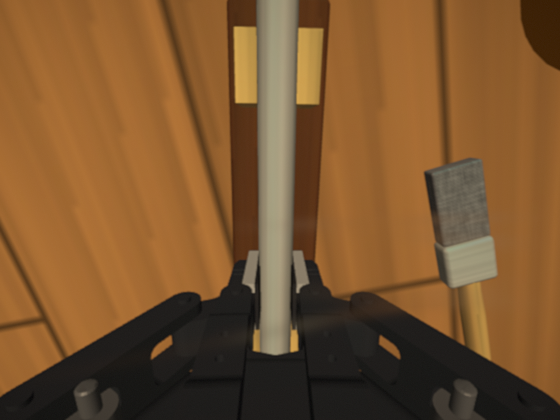

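The rod is held between the pads, parallel to tool x at column 277. Moving to a staging pose with the nose 40 mm short of the mouth.

Request:
carry_out --series '[[[20, 11, 0, -0.2], [50, 27, 2, -0.6], [85, 45, 4, -1.1], [120, 64, 6, -1.6], [155, 82, 6, -2.1], [185, 98, 6, -2.6], [210, 112, 6, -3], [232, 124, 6, -3.3], [247, 131, 6, -3.5], [252, 134, 6, -3.5]]]'

```text
time_s: 5.17
ee_pos: [663.2, -4.3, 161.0]
ee_rot: [0.646, 0.763, 0.0, -0.001]
contact_force: [-0.1, 1.5, -1.8]
gripper_width: 14.0
grasp_force: 68.3
```

Request:
carry_out --series '[[[0, 0, 0, 0], [0, 0, 0, 0], [0, 0, 0, 0]]]'

```text
time_s: 5.42
ee_pos: [660.7, -12.1, 162.3]
ee_rot: [0.65, 0.76, -0.001, -0.0]
contact_force: [-0.2, 0.4, -1.9]
gripper_width: 13.7
grasp_force: 68.3
```

```bash
python3 -c "
from h import *
y=99.3;mo=np.array([634.2,168.5,164.])
plan(mo+yaw(y,[-180,0,0]),y)
s=camera_model('side');w=camera_model('wrist');t=camera_model('top')
S=grab_frame('side');W=grab_frame('wrist');T=grab_frame('top')
mo[2]=110
for n,c in(('side',s),('top',t),('wrist',w)): print(n,'mouth',proj(c,mo),'nose',proj(c,mo+yaw(y,[-40,0,0])))
u,v=proj(s,mo).astype(int);a=cv2.resize(S[v-35:v+45,u-45:u+75],(480,320),interpolation=cv2.INTER_CUBIC);print('side crop org',u-45,v-35)
u,v=proj(t,mo).astype(int);b=cv2.resize(T[v-35:v+35,u-20:u+50],(320,320),interpolation=cv2.INTER_CUBIC);print('top crop org',u-20,v-35)
cv2.imwrite('pics/c3.png',np.hstack([a,b])[:,:,::-1]);cv2.imwrite('pics/w3.png',W[:,:,::-1])"
```

```text
shift [ 2.6  3.  -1.8] turn units -0.07 t 5.42 tcp [660.7 -12.1 162.3] toolx yaw 98.89 tilt [-0.0022 -0.0017 -1.    ] F [-0.2  0.4 -1.9] w 13.7
side mouth [261.06933614 177.44278577] nose [271.1532867  181.82333923]
top mouth [206.19750084 184.1874054 ] nose [222.93812127 181.13218394]
wrist mouth [ 283.71344486 -265.30936659] nose [283.43026519 -94.16054477]
side crop org 216 142
top crop org 186 149
```

View pics/c3.png

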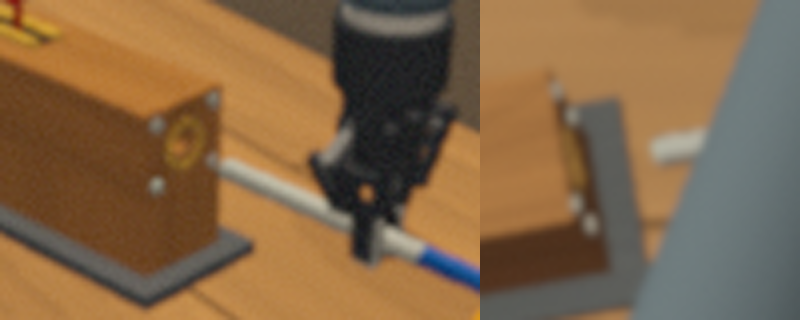

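View pics/w3.png

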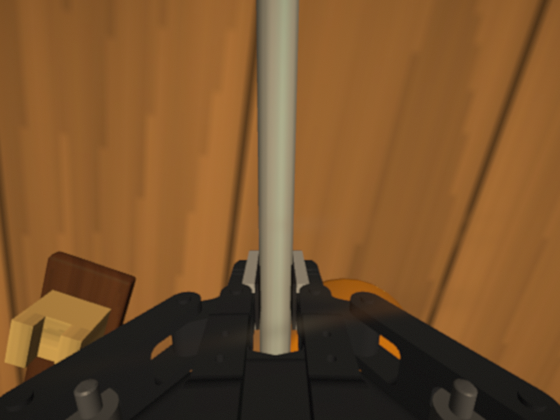

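The side crop shows the bore ring at about (184,142) and the nose at about (224,167). In the top crop the ring is near (573,157) and the nose near (657,150). The wrist view shows the rod straight along tool x. I'll triangulate the nose relative to the mouth.

```bash
python3 -c "
from h import *
from scipy.optimize import least_squares
s=camera_model('side');t=camera_model('top')
def tri(a,b): return least_squares(lambda p:np.r_[proj(s,p)-a,proj(t,p)-b],[640,140,110]).x
cs=lambda x,y:np.array([(x+.5)/4-.5+216,(y+.5)/4-.5+142]);ct=lambda x,y:np.array([(x-480+.5)*70/320-.5+186,(y+.5)*70/320-.5+149])
mo=tri(cs(184,142),ct(573,157));no=tri(cs(224,167),ct(657,150))
q=r.get_obs();print('mouth',mo,'nose',no,'nose in mouth frame',yaw(-99.3,no-mo))
tip=q['ee_pos']+R.from_quat(q['ee_rot']).apply([139,0,54.5]);print('FK nose',tip,'vs post-fit mouth',yaw(-99.3,tip-[634.2,168.5,110]))
plan([634.2,168.5,164.8]+yaw(99.3,[-180,0,0]),99.3)
"
```

```text
mouth [637.07532133 169.18630664 109.96455679] nose [640.70823275 126.31961312 106.17518547] nose in mouth frame [-42.89033391   3.34226208  -3.78937132]
FK nose [639.69207308 125.75224938 108.26620604] vs post-fit mouth [-43.07340206   1.48831613  -1.73379396]
shift [ 2.1  2.4 -2. ] turn units -0.07 t 5.57 tcp [661.3 -11.5 162.8] toolx yaw 98.91 tilt [-8.e-04 -7.e-04 -1.e+00] F [-0.4  1.4 -1.7] w 13.7
```

Request:
carry_out --series '[[[3, 2.4, -2.6, -0.07], [8, 2.4, -2.6, -0.07], [13, 2.4, -2.6, -0.07], [18, 2.4, -2.6, -0.07], [23, 2.4, -2.6, -0.07], [28, 2.4, -2.6, -0.07], [32, 2.4, -2.6, -0.07], [36, 2.4, -2.6, -0.07], [39, 2.4, -2.6, -0.07], [41, 2.4, -2.6, -0.07]]]'

```text
time_s: 6.4
ee_pos: [658.0, 32.2, 165.4]
ee_rot: [0.646, 0.763, 0.0, -0.0]
contact_force: [0.3, 0.0, -1.3]
gripper_width: 13.6
grasp_force: 68.3
```

Request:
carry_out --series '[[[2, 0, 0, 0], [4, 0, 0, 0], [6, 0, 0, 0], [8, 0, 0, 0], [10, 0, 0, 0], [10, 0, 0, 0]]]'

```text
time_s: 6.9
ee_pos: [656.3, 42.1, 165.4]
ee_rot: [0.646, 0.763, 0.0, -0.0]
contact_force: [0.1, -0.5, -2.9]
gripper_width: 14.1
grasp_force: 68.3
```

```bash
python3 -c "
from h import *
plan([636,169,164.8]+yaw(99.3,[-127,0,0]),99.3)
print(R.from_euler('z',-99.3,degrees=True).apply(r.get_obs()['contact_force']),r.get_obs()['wrist_torque'])
cv2.imwrite('pics/s4.png',grab_frame('side')[:,:,::-1])
"
```

```text
shift [1.5 0.5 0.6] turn units 0.04 t 6.9 tcp [656.3  42.1 165.4] toolx yaw 99.55 tilt [-2.e-04  5.e-04 -1.e+00] F [ 0.1 -0.5 -2.9] w 14.1
[-0.47948835  0.0224496  -2.85287142] [-0.04531887  0.02564831  0.05474542]
```

Request:
carry_out --series '[[[2, 0, 0, 0], [4, 0, 0, 0], [6, 0, 0, 0], [8, 0, 0, 0], [10, 0, 0, 0], [12, 0, 0, 0], [14, 0, 0, 0], [16, 0, 0, 0], [18, 0, 0, 0], [20, 0, 0, 0]]]'

```text
time_s: 7.78
ee_pos: [653.1, 61.2, 165.5]
ee_rot: [0.646, 0.763, -0.0, 0.0]
contact_force: [0.4, 0.1, -1.1]
gripper_width: 14.5
grasp_force: 68.3
```

Request:
carry_out --series '[[[2, 0, 0, 0], [4, 0, 0, 0], [6, 0, 0, 0], [8, 0, 0, 0], [10, 0, 0, 0], [12, 0, 0, 0], [14, 0, 0, 0], [16, 0, 0, 0], [18, 0, 0, 0], [20, 0, 0, 0]]]'

```text
time_s: 8.62
ee_pos: [649.8, 81.0, 165.5]
ee_rot: [0.646, 0.763, -0.0, -0.0]
contact_force: [-0.0, 0.7, -1.2]
gripper_width: 14.3
grasp_force: 68.3
```

```bash
python3 -c "
from h import *
plan([636,169,164.8]+yaw(99.3,[-87,0,0]),99.3)
print(R.from_euler('z',-99.3,degrees=True).apply(r.get_obs()['contact_force']),r.get_obs()['wrist_torque'])
"
```

```text
shift [2.1 0.7 0.7] turn units 0.03 t 8.62 tcp [649.8  81.  165.5] toolx yaw 99.51 tilt [-0.  0. -1.] F [-0.   0.7 -1.2] w 14.3
[ 0.6977935  -0.07536959 -1.21832901] [-0.01186021 -0.03836891  0.01594131]
```

Request:
carry_out --series '[[[3, 0, 0, 0], [6, 0, 0, 0], [9, 0, 0, 0], [12, 0, 0, 0], [15, 0, 0, 0], [18, 0, 0, 0], [21, 0, 0, 0], [24, 0, 0, 0], [27, 0, 0, 0], [30, 0, 0, 0]]]'

```text
time_s: 9.45
ee_pos: [644.8, 110.7, 165.4]
ee_rot: [0.646, 0.763, -0.0, -0.0]
contact_force: [-0.6, -0.0, -1.5]
gripper_width: 14.1
grasp_force: 68.3
```

Request:
carry_out --series '[[[3, 0, 0, 0], [6, 0, 0, 0], [9, 0, 0, 0], [12, 0, 0, 0], [15, 0, 0, 0], [18, 0, 0, 0], [21, 0, 0, 0], [24, 0, 0, 0], [27, 0, 0, 0], [30, 0, 0, 0]]]'

```text
time_s: 10.28
ee_pos: [639.8, 140.3, 165.5]
ee_rot: [0.646, 0.763, -0.0, -0.0]
contact_force: [-0.4, -0.4, -1.7]
gripper_width: 13.9
grasp_force: 68.3
```

Request:
carry_out --series '[[[2, 0, 0, 0], [4, 0, 0, 0], [6, 0, 0, 0], [6, 0, 0, 0], [6, 0, 0, 0]]]'

```text
time_s: 10.7
ee_pos: [638.9, 146.0, 165.4]
ee_rot: [0.646, 0.763, -0.0, -0.0]
contact_force: [-0.1, -0.4, -2.1]
gripper_width: 13.8
grasp_force: 68.3
```

```bash
python3 -c "
from h import *
plan([636,169,164.8]+yaw(99.3,[-19,0,0]),99.3)
print(r.get_obs()['wrist_torque'])
"
```

```text
shift [4.2 0.9 0.6] turn units 0.04 t 10.7 tcp [638.9 146.  165.4] toolx yaw 99.52 tilt [-1.e-04 -0.e+00 -1.e+00] F [-0.1 -0.4 -2.1] w 13.8
[-0.04268473 -0.00557722 -0.02919965]
```

Request:
carry_out --series '[[[0, 0, 0, 0], [0, 0, 0, 0], [0, 0, 0, 0], [0, 0, 0, 0], [0, 0, 0, 0], [0, 0, 0, 0]]]' --fingers 0.2

```text
time_s: 11.2
ee_pos: [639.0, 145.8, 165.6]
ee_rot: [0.646, 0.763, 0.0, 0.0]
contact_force: [-0.9, 0.4, -0.4]
gripper_width: 51.2
grasp_force: 0.0
```

Request:
carry_out --series '[[[-5, 0, 0, 0], [-15, 0, 0, 0], [-28, 0, 0, 0], [-42, 0, 0, 0], [-55, 0, 0, 0], [-66, 0, 0, 0], [-73, 0, 0, 0], [-76, 0, 0, 0], [-76, 0, 0, 0], [-76, 0, 0, 0]]]'

```text
time_s: 12.03
ee_pos: [651.5, 71.4, 165.4]
ee_rot: [0.646, 0.763, 0.0, -0.0]
contact_force: [0.1, -1.1, 0.1]
gripper_width: 51.1
grasp_force: 0.0
```

```bash
python3 -c "
from h import *
plan([636,169,164.8]+yaw(99.3,[-99,0,0]),99.3)
w=camera_model('wrist');s=camera_model('side');o=r.get_obs()
W=grab_frame('wrist');S=grab_frame('side')
g=o['ee_pos']+R.from_quat(o['ee_rot']).apply([0,0,54]);q=R.from_quat(o['ee_rot'])
print('pad px',proj(w,g),'tail pred',proj(w,g+q.apply([-24,0,-8])),'side grip',proj(s,g),'blue/steel pred',proj(s,g+q.apply([36,0,0])))
u,v=proj(s,g).astype(int);print(u-40,v-50)
a=cv2.resize(S[v-50:v+40,u-40:u+28],None,fx=4.6,fy=4.6,interpolation=cv2.INTER_CUBIC);b=W[:414,40:500]
cv2.imwrite('pics/c5.png',np.hstack([a,b])[:,:,::-1]);print(a.shape)"
```

```text
shift [-0.2  0.5  0.6] turn units 0.04 t 12.03 tcp [651.5  71.4 165.4] toolx yaw 99.52 tilt [-2.e-04  7.e-04 -1.e+00] F [ 0.1 -1.1  0.1] w 51.1
pad px [276.11925271 284.73013325] tail pred [276.06057569 338.63374612] side grip [286.98670688 187.95541673] blue/steel pred [277.31642162 183.78939566]
246 137
(414, 313, 3)
```

View pics/c5.png

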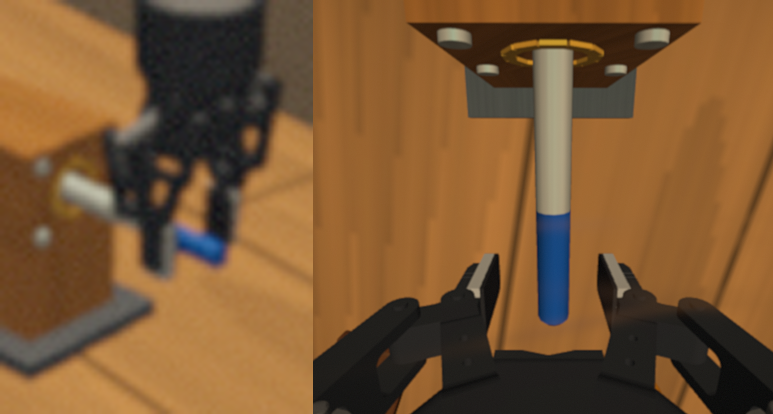

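The wrist half shows the rod in the bore with its tail at about (553,325), between the open pads. The tail sags about 4 mm, so I'll lower, grip the blue part and lift slightly.

Request:
carry_out --series '[[[-2, 0, 1.5, 0], [-2, 0, 3.5, 0], [-2, 0, 3.5, 0]]]'

```text
time_s: 12.38
ee_pos: [651.4, 69.3, 161.4]
ee_rot: [0.646, 0.763, -0.0, -0.0]
contact_force: [-0.4, 0.4, -1.1]
gripper_width: 51.4
grasp_force: 0.0
```

Request:
carry_out --series '[[[0, 0, 0, 0], [0, 0, 0, 0], [0, 0, 0, 0], [0, 0, 0, 0], [0, 0, 0, 0], [0, 0, 0, 0], [0, 0, 0, 0], [0, 0, 0, 0]]]' --fingers -1 --newtons 70

```text
time_s: 13.05
ee_pos: [652.1, 69.1, 162.1]
ee_rot: [0.646, 0.763, 0.0, 0.0]
contact_force: [1.1, 1.5, -0.1]
gripper_width: 14.0
grasp_force: 68.2
```

Request:
carry_out --series '[[[0, 0, -0.8, 0], [0, 0, -1.6, 0], [0, 0, -2.5, 0], [0, 0, -2.5, 0], [0, 0, -2.5, 0]]]'

```text
time_s: 13.47
ee_pos: [651.4, 68.8, 164.2]
ee_rot: [0.646, 0.763, -0.0, -0.0]
contact_force: [-0.1, -0.8, -1.1]
gripper_width: 13.6
grasp_force: 68.2
```

Request:
carry_out --series '[[[2, 0, 0, 0], [4, 0, 0, 0], [6, 0, 0, 0], [8, 0, 0, 0], [10, 0, 0, 0], [12, 0, 0, 0], [14, 0, 0, 0], [16, 0, 0, 0], [18, 0, 0, 0], [20, 0, 0, 0]]]'

```text
time_s: 14.3
ee_pos: [648.4, 88.9, 164.4]
ee_rot: [0.646, 0.763, -0.0, -0.0]
contact_force: [-0.4, -0.1, -1.2]
gripper_width: 13.9
grasp_force: 68.2
```

Request:
carry_out --series '[[[1.5, 0, 0, 0], [3, 0, 0, 0], [4.5, 0, 0, 0], [6, 0, 0, 0], [7.5, 0, 0, 0], [9, 0, 0, 0], [10.5, 0, 0, 0], [12, 0, 0, 0], [13.5, 0, 0, 0], [15, 0, 0, 0]]]'

```text
time_s: 15.13
ee_pos: [646.0, 103.5, 164.5]
ee_rot: [0.646, 0.763, 0.0, 0.0]
contact_force: [-0.6, 0.4, -1.3]
gripper_width: 13.7
grasp_force: 68.2
```

```bash
cat > f.py <<'E'
from h import *
o=r.get_obs();print("t",round(o["time_s"],2),"F mouth frame",yaw(-99.3,o["contact_force"]).round(2),"M",o["wrist_torque"].round(2),"tcp in mouth",yaw(-99.3,o["ee_pos"]-[636,169,110]).round(2))
E
python3 f.py
```

```text
t 15.13 F mouth frame [ 0.52  0.52 -1.29] M [-0.22 -0.12 -0.08] tcp in mouth [-66.22   0.68  54.51]
```

Request:
carry_out --series '[[[1, 0, 0, 0], [2, 0, 0, 0], [3, 0, 0, 0], [4, 0, 0, 0], [5, 0, 0, 0], [6, 0, 0, 0]]]'

```text
time_s: 15.63
ee_pos: [645.1, 109.4, 164.6]
ee_rot: [0.646, 0.763, 0.0, 0.0]
contact_force: [-0.1, -0.8, -0.8]
gripper_width: 13.9
grasp_force: 68.2
```

Request:
carry_out --series '[[[0.8, 0, 0, 0], [1.6, 0, 0, 0], [2.4, 0, 0, 0], [3.2, 0, 0, 0], [4, 0, 0, 0]]]'

```text
time_s: 16.05
ee_pos: [644.4, 113.3, 164.5]
ee_rot: [0.646, 0.763, 0.0, 0.0]
contact_force: [1.1, -1.0, -1.0]
gripper_width: 13.7
grasp_force: 68.2
```

Request:
carry_out --series '[[[0.8, 0, 0, 0], [1.6, 0, 0, 0], [2.4, 0, 0, 0], [3.2, 0, 0, 0], [4, 0, 0, 0]]]'

```text
time_s: 16.47
ee_pos: [643.8, 117.3, 164.6]
ee_rot: [0.646, 0.763, 0.0, 0.0]
contact_force: [1.3, -0.8, -0.3]
gripper_width: 14.0
grasp_force: 68.3
```

Request:
carry_out --series '[[[0.8, 0, 0, 0], [1.6, 0, 0, 0], [2.4, 0, 0, 0], [3.2, 0, 0, 0], [4, 0, 0, 0]]]'

```text
time_s: 16.88
ee_pos: [643.2, 121.2, 164.6]
ee_rot: [0.646, 0.763, 0.0, 0.0]
contact_force: [2.2, -1.3, -0.1]
gripper_width: 14.0
grasp_force: 68.3
```

Request:
carry_out --series '[[[0.8, 0.1, 0, 0], [1.6, 0.2, 0, 0], [2.4, 0.3, 0, 0], [3.2, 0.4, 0, 0], [4, 0.5, 0, 0]]]'

```text
time_s: 17.3
ee_pos: [643.2, 121.7, 164.6]
ee_rot: [0.647, 0.763, -0.002, 0.002]
contact_force: [1.5, -7.2, -0.8]
gripper_width: 14.0
grasp_force: 68.3
```

Request:
carry_out --series '[[[0, 0, 0, 0], [0, 0, 0, 0]]]'

```text
time_s: 17.47
ee_pos: [643.1, 121.7, 164.5]
ee_rot: [0.647, 0.763, -0.001, 0.002]
contact_force: [1.0, -5.9, 0.6]
gripper_width: 13.9
grasp_force: 68.3
```

```bash
python3 f.py
```

```text
t 17.47 F mouth frame [-5.94 -0.02  0.63] M [-1.31 -0.37 -0.02] tcp in mouth [-47.79   0.59  54.53]
```

Request:
carry_out --series '[[[0.5, 0, 0, 0], [1, 0, 0, 0], [1.5, 0, 0, 0], [2, 0, 0, 0], [2.5, 0, 0, 0], [3, 0, 0, 0]]]'

```text
time_s: 17.97
ee_pos: [642.9, 122.7, 164.6]
ee_rot: [0.647, 0.762, -0.002, 0.003]
contact_force: [2.8, -8.6, -0.5]
gripper_width: 13.6
grasp_force: 68.2
```

```bash
python3 f.py
```

```text
t 17.97 F mouth frame [-8.97 -1.32 -0.49] M [-1.71 -0.42  0.1 ] tcp in mouth [-46.81   0.63  54.64]
```

Request:
carry_out --series '[[[0.5, 0, 0, 0], [1, 0, 0, 0], [1.5, 0, 0, 0], [2, 0, 0, 0], [2.5, 0, 0, 0], [3, 0, 0, 0], [3, 0, 0, 0], [3, 0, 0, 0]]]'

```text
time_s: 18.63
ee_pos: [642.5, 125.5, 164.7]
ee_rot: [0.647, 0.762, -0.002, 0.003]
contact_force: [0.9, -7.8, -0.2]
gripper_width: 13.8
grasp_force: 68.2
```

```bash
python3 f.py
```

```text
t 18.63 F mouth frame [-7.84  0.33 -0.24] M [-1.77 -0.34  0.07] tcp in mouth [-43.98   0.62  54.66]
```

Request:
carry_out --series '[[[0.4, 0, 0, 0], [0.8, 0, 0, 0], [1.1, 0, 0, 0], [1.1, 0, 0, 0], [1.1, 0, 0, 0], [1.1, 0, 0, 0], [1.1, 0, 0, 0]]]'

```text
time_s: 19.22
ee_pos: [642.3, 127.0, 164.7]
ee_rot: [0.647, 0.762, -0.002, 0.002]
contact_force: [2.3, -8.1, -0.0]
gripper_width: 13.8
grasp_force: 68.2
```

```bash
cat >> f.py <<'E'
g=o["ee_pos"]+R.from_quat(o["ee_rot"]).apply([0,0,54]);print("grasp in mouth",yaw(-99.3,g-[636,169,110]).round(2))
E
python3 f.py; python3 -c "
from h import *
t=camera_model('top');T=grab_frame('top');cv2.imwrite('pics/t6.png',T[:,:,::-1])
def red(im):
    h=im[175:215,95:145].astype(int);w=np.clip(h[:,:,0]-2*h[:,:,1]-20,0,None)*(h[:,:,2]<90);ys,xs=np.mgrid[175:215,95:145];return np.array([(w*xs).sum(),(w*ys).sum()])/w.sum(),w.sum()
a,b=red(cv2.imread('pics/top0.png')[:,:,::-1]),red(T);print(a,b)
print(yaw(-99.3,ray(t,*b[0],160)-ray(t,*a[0],160)))"
```

```text
t 19.22 F mouth frame [-8.34 -0.98 -0.05] M [-1.65 -0.39  0.03] tcp in mouth [-42.45   0.6   54.66]
grasp in mouth [-42.79   0.6    0.66]
(array([120.5911414 , 192.42163543]), np.int64(2348)) (array([118.3280446 , 192.85377358]), np.int64(2332))
[5.08598625 0.04716917 0.        ]
```

Request:
carry_out --series '[[[-1, 0, 0, 0], [-2, 0, 0, 0], [-3, 0, 0, 0], [-3, 0, 0, 0]]]'

```text
time_s: 19.6
ee_pos: [642.3, 126.9, 164.6]
ee_rot: [0.647, 0.763, -0.001, 0.001]
contact_force: [1.8, -5.6, 0.0]
gripper_width: 13.9
grasp_force: 68.3
```

```bash
python3 f.py
```

```text
t 19.6 F mouth frame [-5.84 -0.87  0.03] M [-1.24 -0.31  0.  ] tcp in mouth [-42.55   0.54  54.61]
grasp in mouth [-42.69   0.55   0.61]
```

Request:
carry_out --series '[[[-1, 0, 0, 0], [-2, 0, 0, 0], [-2, 0, 0, 0], [-2, 0, 0, 0]]]'

```text
time_s: 19.93
ee_pos: [642.5, 126.8, 164.5]
ee_rot: [0.646, 0.763, -0.0, 0.0]
contact_force: [1.6, -4.3, 0.4]
gripper_width: 13.7
grasp_force: 68.4
```

```bash
python3 f.py
```

```text
t 19.93 F mouth frame [-4.49 -0.9   0.39] M [-1.13 -0.21  0.04] tcp in mouth [-42.7    0.38  54.52]
grasp in mouth [-42.74   0.39   0.52]
```

Request:
carry_out --series '[[[-1, 0, 0, 0], [-2, 0, 0, 0], [-2, 0, 0, 0], [-2, 0, 0, 0]]]'

```text
time_s: 20.27
ee_pos: [642.7, 126.6, 164.4]
ee_rot: [0.646, 0.764, 0.0, -0.001]
contact_force: [0.8, -1.7, 0.2]
gripper_width: 13.8
grasp_force: 68.4
```

```bash
python3 f.py
```

```text
t 20.27 F mouth frame [-1.8  -0.55  0.21] M [-0.43 -0.11  0.  ] tcp in mouth [-42.91   0.26  54.43]
grasp in mouth [-42.83   0.27   0.43]
```

Force is down to 1.8 N, with the rod still against the catch. Releasing and retreating upward.

Request:
carry_out --series '[[[0, 0, 0, 0], [0, 0, 0, 0], [0, 0, 0, 0], [0, 0, 0, 0], [0, 0, 0, 0], [0, 0, 0, 0]]]' --fingers 0.2

```text
time_s: 20.77
ee_pos: [642.7, 125.7, 164.4]
ee_rot: [0.646, 0.763, 0.0, -0.0]
contact_force: [0.7, 1.0, -0.0]
gripper_width: 51.1
grasp_force: 0.0
```

Request:
carry_out --series '[[[0, 0, -5, 0], [0, 0, -15, 0], [0, 0, -30, 0], [0, 0, -50, 0], [-20, 0, -70, 0], [-50, 0, -90, 0], [-80, 0, -100, 0], [-90, 0, -100, 0], [-90, 0, -100, 0], [-90, 0, -100, 0]]]'

```text
time_s: 21.6
ee_pos: [657.6, 36.3, 265.1]
ee_rot: [0.647, 0.763, 0.001, -0.0]
contact_force: [-0.3, 0.2, -0.8]
gripper_width: 51.1
grasp_force: 0.0
```

```bash
python3 f.py; python3 -c "
from h import *
t=camera_model('top');T=grab_frame('top');S=grab_frame('side')
def red(im):
    h=im[175:215,95:145].astype(int);w=np.clip(h[:,:,0]-2*h[:,:,1]-20,0,None)*(h[:,:,2]<90);ys,xs=np.mgrid[175:215,95:145];return np.array([(w*xs).sum(),(w*ys).sum()])/w.sum()
a,b=red(cv2.imread('pics/top0.png')[:,:,::-1]),red(T)
print(yaw(-99.3,ray(t,*b,160)-ray(t,*a,160)))
s=camera_model('side');hs=cv2.cvtColor(S,cv2.COLOR_RGB2HSV)[140:230,230:330];c=cv2.inRange(hs,(105,150,60),(130,255,255));ys,xs=np.nonzero(c);print('blue side px',len(xs),xs.mean()+230,ys.mean()+140)
for d in (-67,-37,-7):print(d,proj(s,[636,169,110]+yaw(99.3,[d,0,0])))"
```

```text
t 21.6 F mouth frame [ 0.23  0.27 -0.76] M [ 0.04 -0.01  0.04] tcp in mouth [-1.3449e+02  9.0000e-02  1.5513e+02]
grasp in mouth [-1.3442e+02  6.0000e-02  1.0113e+02]
[5.20088657 0.06526974 0.        ]
blue side px 45 269.68888888888887 181.2888888888889
-67 [278.56955768 184.64053044]
-37 [270.76992468 181.25822832]
-7 [263.19546627 177.97357289]
```

The flag has moved 5.2 mm, the blue tail is where expected, and the robot is clear of everything.

```bash
python3 -c "
from bench import ticket
print(ticket.job_done())"
```

```text
the job is handed in; nothing more can be done
None
```

The rod is home in the post: the catch was driven about 5.2 mm by its flag, the highest push force I read was about 9 N, the rod is released, and the job was handed in at about 22 s of the 72 s allowed.

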